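# Dress the clay seller's two display stands

### The arm

A 6-joint arm with a two-finger parallel gripper is mounted at the origin on the work surface. World frame = base frame: x ahead of the robot, y to its left, z up, the work surface at z = 0. Lengths are in m, angles in rad, forces in N, time in s.
With the tool pointing down it reaches from about 0.3 to 0.825 m from the base axis. Payload 5.4 kg.
Tool frame: the origin (TCP) lies at the very end of the fingers, on their centre line; the grasp point (between the pads) lies 19 mm behind it; z points along the fingers, y is the line along which they close (so a half turn about z gives the same grasp; the last joint's range is limited). The gripper opens to 92 mm and grips with 3 to 60 N. Pads are 20 mm wide; open, the fingers measure 128 mm over their backs; the gripper's body (75 mm by 189 mm) begins 69 mm behind the grasp point.
Start: joints at [0.968, 0.158, 1.597, -0, 1.386, -0.21], TCP at [0.22, 0.531, 0.187] pointing down, gripper open.
Joint ranges: [-2.91, 2.91], [-0.94, 2.29], [0.18, 2.7], [-1.29, 4.43], [0.17, 2.64], [-3, 3]. Speed limits (rad/s): [2.57, 2.57, 3.14, 3.14, 3.14, 3.14].

### API

Orientations are given as a rotation vector (axis times angle).
In Python, from workcell import bot gives the robot as it stands. Calls block until the motion is done:
- bot.goto(position, orientation): joint-space move of the TCP to a pose.
- bot.line_to(position, rot=None, max_speed=0.15): straight line of the TCP; rot=None keeps the orientation; max_speed is the mean speed in m/s.
- bot.set_joints(angles): joint-space move.
- bot.set_gripper(opening, newtons=None): opening from 0.0 (shut) to 1.0 (fully open); newtons is the grip in N (None keeps the last); returns when the fingers have stopped.
- bot.hold(seconds).
- bot.inverse_kinematics(position, orientation): joint angles nearest the present ones, or None.
- bot.read_camera(name): name is "side" or "top"; returns a dict with "pixels" (384x512x3 uint8, blue, green, red), "fx", "fy", "cx", "cy" (pixels), "k1" (the pictures are not rectified: a ray, as slopes to the right and down, at radius r is drawn at 1 + k1 r^2 times it, then the intrinsics apply), "R" (3x3) and "t" (3): a world point X has camera coordinates R X + t. Camera axes: x right, y down, z forward; pixel columns grow to the right and rows downward; lengths in m; the calibration is good to about 2 mm. A picture is of the moment at which its call begins. There is no depth.
A pose or a line that the arm cannot do raises bot.MotionError and nothing moves.
- bot.job_done(): hands the job in; it is judged then, once.
Readings, each from a call of its own:
- bot.current_clock(): time.
- bot.current_joints(): joint angles.
- bot.current_joint_vel(): joint speeds.
- bot.current_effort(): joint torques, N m.
- bot.current_ee_pos(): TCP position.
- bot.current_tool_rot(): TCP orientation.
- bot.current_contact_force(): force on the tool from outside, world axes, zero at the start.
- bot.current_ft_torque(): the same for the moment, N m.
- bot.current_opening(): opening from 0.0 (shut) to 1.0 (fully open).
- bot.current_grip_force(): force on a finger pad.
Only numpy, scipy, OpenCV 4.12 (cv2) and the standard library are available. Lean on these libraries where they do the work, as an engineer would, in place of code of your own. Each camera call takes 0.05 s, during which the arm holds its last target. There are 200 camera calls.

### The job

Set out the morning's two show pieces. On the round red stand build up, from the bottom, the terracotta drum, then the white-and-blue tile block, then the black goat; on the square green stand put the yellow riser with the blue duck whistle on top of it. Centre every piece on the one below, standing upright, and leave the jaguar mask and the brown jug undisturbed where they are.

Things in the scene. Friction and masses are not known exactly. Their poses are not given: they have to be found in the camera images.
- red_stand: Round red-painted wooden disc with a thin brass line round its edge, 100 mm in diameter, 14 mm high, fixed to the cart top. Origin at the centre of its underside, z up; its flat upper face is at z = 14 mm.
- green_stand: Square green-painted wooden board with a thin brass line round its edge, 96 x 96 mm, 14 mm high, fixed to the cart top. Origin at the centre of its underside, z up, x and y along its sides; its flat upper face is at z = 14 mm.
- clay_drum: Loose terracotta cylinder with two brown bands and a row of white dots, 66 mm in diameter, 40 mm high, about 0.22 kg, standing upright with flat top and bottom. Origin at the centre of its underside, z up.
- tile_block: Loose white glazed square block with cobalt-blue crosses on its sides and a blue border and dot on top, 60 x 60 mm, 34 mm high, about 0.18 kg. Flat top and bottom. Origin at the centre of its underside, z up, x and y square to its sides.
- yellow_riser: Loose bright yellow cylinder with two pink bands, 60 mm in diameter, 46 mm high, about 0.20 kg, standing upright with flat top and bottom. Origin at the centre of its underside, z up.
- black_goat: Loose polished black clay goat standing on four legs, about 0.11 kg. Its feet cover 43 mm (x) by 28 mm (y); the trunk is a rounded bar 54 mm long (x) and 28 mm wide (y) from 26 to 52 mm above the feet; head and horns stand at the +x end up to 81 mm high. Origin on the ground midway between the feet, x towards the head, z up. Take it across the trunk (along y), about 40 mm above the feet.
- blue_duck: Loose blue clay duck whistle, about 0.09 kg, 62 mm high. Round body 42 mm in diameter with upright sides from 14 to 34 mm above its flat 34 mm foot; head and yellow beak towards +x (reach 34 mm), short tail towards -x (reach 36 mm). Origin at the centre of the foot's underside, z up. Take it across the body (along y), about 26 mm above the foot.
- jaguar_mask: Bystander: orange jaguar mask with black spots and white muzzle, lying face up, about 80 x 80 mm, 35 mm high, loose. Origin at the centre of its underside, ears towards +x. Not to be moved.
- brown_jug: Bystander: small dark brown clay jug with a white band and a side handle, 57 mm in diameter, 66 mm high, handle reaching 38 mm towards +y, loose. Origin at the centre of its underside. Not to be moved.

How it is judged:
By the outcome, as a careful person would: the job done as asked, in the order asked, and still so for the second after the job is handed in, with the robot touching nothing.
It also fails if it takes over 131 s, if anything falls off the work surface, if the arm or the gripper's body presses on something with over 40 N, if the wrist force passes 120 N, or if a joint passes its speed limit or range.

## Working session

There is one attempt and no reset: what is moved stays moved. The work goes in short steps, each a Python script; the robot and the scene stay as the last script left them, time stands still between calls to the robot, and variables do not carry over. Pictures are saved under pics/ and viewed, at most 14 in all, crops included, and the job is handed in when it is done.

```bash
ls; mkdir -p pics; python3 - <<'E'
from workcell import bot
import cv2,numpy as np
for n in("top","side"):
    c=bot.read_camera(n); cv2.imwrite(f"pics/{n}0.png",cv2.resize(c["pixels"],(800,600),interpolation=cv2.INTER_CUBIC))
    print(n,c["fx"],c["fy"],c["cx"],c["cy"],c["k1"],np.round(c["R"],3).tolist(),c["t"],-c["R"].T@c["t"])
print(bot.current_clock(),bot.current_tool_rot(),bot.current_opening())
E
```

```text
pics
top 366.89285507861797 366.89285507861797 254.00787966363174 193.07294930757786 -0.08525573133295003 [[-0.006, -1.0, -0.004], [-0.991, 0.006, -0.133], [0.133, 0.003, -0.991]] [-0.00161163  0.50256635  1.13653387] [ 0.34699394 -0.00835626  1.19323516]
side 375.84717970543636 375.84717970543636 254.29341650789084 192.79398893081412 -0.08417773541540498 [[0.807, -0.59, -0.009], [-0.463, -0.623, -0.631], [0.367, 0.514, -0.776]] [-0.42177599  0.27083906  0.84586775] [ 0.15573072 -0.51490753  0.82301835]
0.1 [-6.12917480e-01 -3.08054198e+00  2.48824850e-03] 1.001310996353825
```

View pics/top0.png

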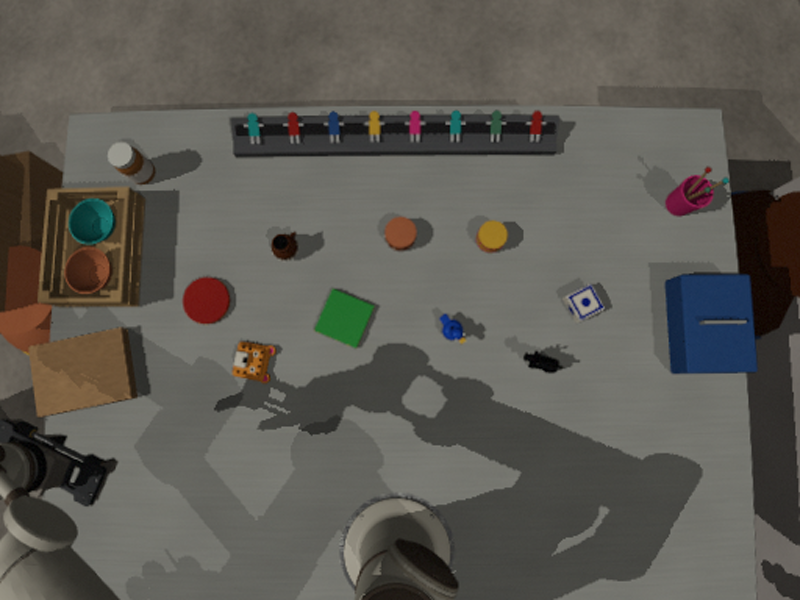

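View pics/side0.png

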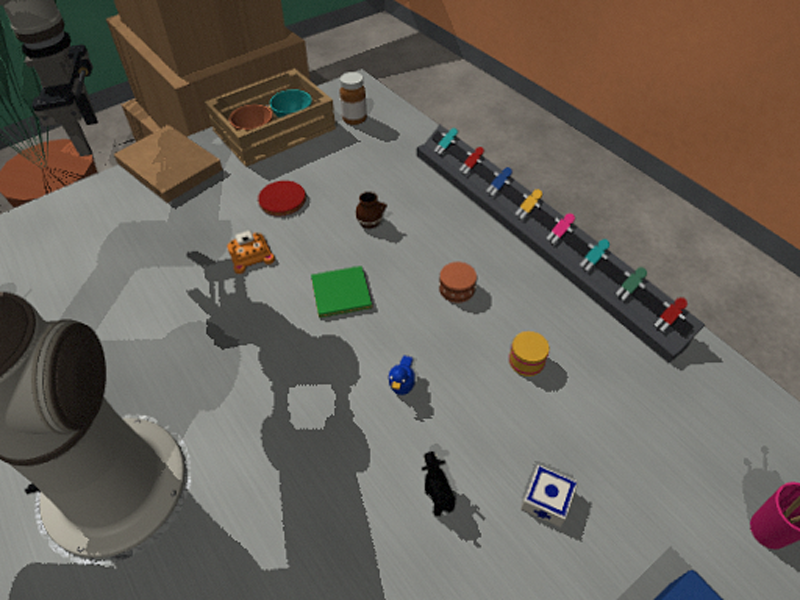

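The top view (at 1.5625× scale) shows red stand (206,300), green stand (345,318), drum (400,232), riser (492,236), tile (586,301), duck (452,327) with its beak to the lower right, goat (542,362), jug (284,245) and mask (254,361). The side view shows the same objects. Next, enlarged crops, plus silhouette fits for the simple shapes.

```bash
cat > h.py <<'E'
from workcell import bot
import cv2,numpy as np
from scipy.optimize import least_squares
from scipy.spatial.transform import Rotation as Ro
def proj(c,X):
    p=np.atleast_2d(X)@c["R"].T+c["t"]; s=p[:,:2]/p[:,2:]
    s=s*(1+c["k1"]*(s**2).sum(1,keepdims=True)); return s*[c["fx"],c["fy"]]+[c["cx"],c["cy"]]
def back(c,uv,z):  # pixel -> world point at height z
    d=(np.array(uv,float)-[c["cx"],c["cy"]])/[c["fx"],c["fy"]]; s=d.copy()
    for _ in range(20): s=d/(1+c["k1"]*(s@s))
    r=c["R"].T@np.r_[s,1]; o=-c["R"].T@c["t"]; return o+r*(z-o[2])/r[2]
def mask(c,hsv,guess,win=26):
    m=cv2.inRange(cv2.cvtColor(c["pixels"],cv2.COLOR_BGR2HSV),np.array(hsv[:3]),np.array(hsv[3:]))
    w=np.zeros_like(m); u,v=np.int32(guess); w[max(v-win,0):v+win,max(u-win,0):u+win]=1
    m=cv2.morphologyEx(m*w,cv2.MORPH_CLOSE,np.ones((5,5)))
    cs,_=cv2.findContours(m,cv2.RETR_EXTERNAL,cv2.CHAIN_APPROX_NONE); return max(cs,key=cv2.contourArea)
def cen(k): M=cv2.moments(k); return np.array([M["m10"],M["m01"]])/M["m00"],M["m00"]
def shape(kind,size,h,z0,x,y,a):
    t=np.linspace(0,2*np.pi,48,endpoint=False)
    P=size/2*np.c_[np.cos(t),np.sin(t)] if kind=="o" else size/2*np.array([[1,1],[1,-1],[-1,-1],[-1,1]])
    P=P@np.array([[np.cos(a),np.sin(a)],[-np.sin(a),np.cos(a)]])+[x,y]
    return np.vstack([np.c_[P,np.full(len(P),z)] for z in(z0,z0+h)])
def sil(c,*a): return cen(cv2.convexHull(proj(c,shape(*a)).astype(np.float32)))
def fit(cs,hsv,kind,size,h,z0,xy,a=0):
    o=[cv2.convexHull(mask(c,hsv,proj(c,[*xy,z0+h/2])[0])) for c in cs]; oc=[cen(k) for k in o]
    f=lambda q,i:np.ravel([sil(c,kind,size,h,z0,*q,a)[0]-k[0] for c,k in zip([cs[j] for j in i],[oc[j] for j in i])])
    r=[least_squares(f,xy,args=(i,),diff_step=1e-3).x for i in([0],[1],[0,1])]
    ar=[k[1]/sil(c,kind,size,h,z0,*r[2],a)[1] for c,k in zip(cs,oc)]
    return r,np.round(ar,2)
E
cat > m0.py <<'E'
from h import *
cs=[bot.read_camera(n) for n in("top","side")]
S=1.5625
tp=lambda u,v,z:back(cs[0],(u/S,v/S),z)
Rd=(0,120,40,8,255,255);Dr=(3,90,40,16,255,255);Ye=(17,120,60,32,255,255);Gr=(45,100,40,80,255,255)
for n,hs,k,s,h,uv in[("red",Rd,"o",.1,.014,(206,300)),("green",Gr,"s",.096,.014,(345,318)),("drum",Dr,"o",.066,.04,(400,232)),("riser",(12,90,40,32,255,255),"o",.06,.046,(492,236))]:
    a=0
    if k=="s": a=np.radians(-17)
    print(n,[np.round(x,4).tolist() for x in fit(cs,hs,k,s,h,0,tp(*uv,h)[:2],a)[0]],fit(cs,hs,k,s,h,0,tp(*uv,h)[:2],a)[1])
rows=[]
for c,g in zip(cs,[[(586,301),(452,327),(542,362)],[(550,494),(402,378),(437,482)]]):
    r=[]
    for u,v in g:
        u,v=int(u/S)-22,int(v/S)-24; print("crop origin",u,v)
        r.append(cv2.convertScaleAbs(cv2.resize(c["pixels"][v:v+48,u:u+44],None,fx=6,fy=6,interpolation=cv2.INTER_CUBIC),alpha=1.6,beta=15))
    rows.append(np.hstack(r))
cv2.imwrite("pics/crops.png",np.vstack(rows))
E
python3 m0.py
```

```text
red [[0.5128, 0.3992], [0.5123, 0.4014], [0.5124, 0.4]] [0.9  0.87]
green [[0.4736, 0.1059], [0.4729, 0.1085], [0.4731, 0.1071]] [0.96 0.92]
drum [[0.6502, -0.0119], [0.6494, -0.0098], [0.6496, -0.0108]] [0.89 0.89]
riser [[0.6422, -0.2032], [0.6416, -0.2012], [0.6418, -0.202]] [0.91 0.92]
crop origin 353 168
crop origin 267 185
crop origin 324 207
crop origin 330 292
crop origin 235 217
crop origin 257 284
```

View pics/crops.png

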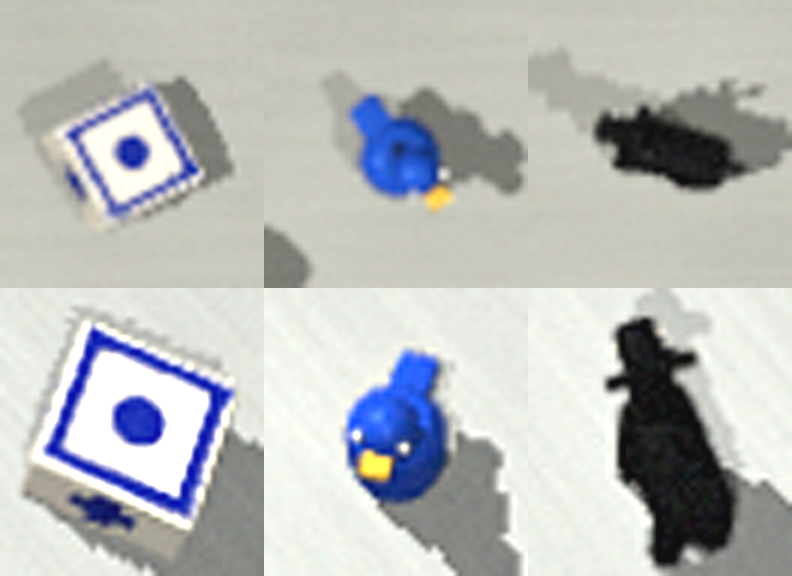

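The crops show the tile's dot at top crop (133,152) and side crop (138,132). The duck's tail is up-left and its beak at crop (437,197), pointing to −x/−y. The goat's head is at the +y end, with its horns at the top in the side view. I'll fit part models of the tile, duck and goat to the silhouettes in both views.

```bash
cat > iou.py <<'E'
from h import *
from scipy.optimize import minimize
def box(x0,x1,y0,y1,z0,z1): return np.array([[x,y,z] for x in(x0,x1) for y in(y0,y1) for z in(z0,z1)])/1e3
def ell(c,r):
    a,b=np.meshgrid(np.linspace(0,2*np.pi,20),np.linspace(0,np.pi,11)); return (np.c_[(np.cos(a)*np.sin(b)).ravel(),(np.sin(a)*np.sin(b)).ravel(),np.cos(b).ravel()]*r+c)/1e3
def cyl(r,z0,z1): return shape("o",2*r/1e3,(z1-z0)/1e3,z0/1e3,0,0,0)
def trunk(L,W,z0,z1):
    h=(z1-z0)/2; return np.vstack([ell((s*(L/2-8),0,(z0+z1)/2),(8,W/2,h)) for s in(-1,1)])
GOAT=[trunk(54,28,26,52)]+[box(*((14,21.5) if sx>0 else (-21.5,-14)),*((7,14) if sy>0 else (-14,-7)),0,32) for sx in(-1,1) for sy in(-1,1)]+[box(17,30,-6,6,42,68),box(20,40,-6,6,56,70),box(18,28,-5,5,66,81)]
DUCK=[np.vstack([cyl(17,0,3),cyl(21,14,34)]),ell((8,0,46),(15,15,15)),box(18,34,-5,5,41,48),box(-36,-15,-5,5,26,40)]
TILE=[shape("s",.06,.034,0,0,0,0)]
S=8
def render(c,parts,q,o,w,z0):
    im=np.zeros((w*S,w*S),np.uint8); Rz=Ro.from_euler("z",q[2]).as_matrix()
    for P in parts:
        p=proj(c,P@Rz.T+[q[0],q[1],z0]); cv2.fillConvexPoly(im,cv2.convexHull(((p-o+.5)*S).astype(np.float32)).astype(np.int32),255)
    return cv2.resize(im,(w,w),interpolation=cv2.INTER_AREA)/255.
def fitm(cs,parts,seg,q0,z0=0,w=56,name=None):
    H=max(P[:,2].max() for P in parts)/2
    D=[]
    for c in cs:
        o=np.int32(proj(c,[q0[0],q0[1],z0+H])[0])-w//2; D.append((c,o,seg(c["pixels"][o[1]:o[1]+w,o[0]:o[0]+w]).astype(float)))
    f=lambda q,D=D:sum(1-np.minimum(r,m).sum()/np.maximum(r,m).sum() for c,o,m in D for r in[render(c,parts,q,o,w,z0)])
    best=min((minimize(f,q0,method="Nelder-Mead",options=dict(initial_simplex=np.array([q0]+[np.add(q0,d) for d in((.01,0,0),(0,.01,0),(0,0,a))]),xatol=1e-4,fatol=1e-5)) for a in(.3,-.3)),key=lambda r:r.fun)
    if name:
        out=[]
        for c,o,m in D:
            im=cv2.resize(c["pixels"][o[1]:o[1]+w,o[0]:o[0]+w],None,fx=7,fy=7,interpolation=cv2.INTER_CUBIC); im=cv2.convertScaleAbs(im,alpha=1.6,beta=15)
            r=cv2.resize(render(c,parts,best.x,o,w,z0),None,fx=7,fy=7)
            k,_=cv2.findContours((r>.5).astype(np.uint8),0,1); cv2.drawContours(im,k,-1,(0,0,255),1); out.append(im)
        cv2.imwrite(name,np.hstack(out))
    return best.x,best.fun
def hsv(i): return cv2.cvtColor(i,cv2.COLOR_BGR2HSV).astype(int)
segG=lambda i:i.max(2)<45
segD=lambda i:(hsv(i)[...,1]>110)
E
python3 - <<'E'
from iou import *
cs=[bot.read_camera(n) for n in("top","side")]
U=[(353+133/6-.4,168+152/6-.4),(330+138/6-.4,292+132/6-.4)]
print("tile dot",[np.round(back(c,u,.034),4) for c,u in zip(cs,U)])
for c,o,K in((cs[0],(353,168),[(72,132),(155,86),(202,175),(113,220)]),(cs[1],(330,292),[(85,30),(235,92),(185,240),(36,165)])):
    P=np.array([back(c,(o[0]+u/6-.4,o[1]+v/6-.4),.034)[:2] for u,v in K]); e=np.diff(np.vstack([P,P[:1]]),axis=0)
    print("tile",P.mean(0).round(4),np.hypot(*e.T).round(4),(np.degrees(np.arctan2(e[:,1],e[:,0]))%90).round(1))
for n,P,s,uv,yaw,z in(("goat",GOAT,segG,(542,362),2.0,.04),("duck",DUCK,segD,(452,327),-2.2,.03)):
    p=back(cs[0],(uv[0]/1.5625,uv[1]/1.5625),z)
    for j,cc in(("t",cs[:1]),("s",cs[1:]),("b",cs)):
        x,f=fitm(cc,P,s,[p[0],p[1],yaw],name=f"pics/{n}_fit.png"); print(n,j,x.round(4),np.degrees(x[2]).round(1),round(f,3))
b=np.vstack([cv2.imread(f"pics/{n}_fit.png") for n in("goat","duck")]); cv2.imwrite("pics/fit.png",cv2.resize(b,(600,600)))
# green stand yaw
for c in cs:
    k=mask(c,(45,100,40,80,255,255),proj(c,[.473,.107,.014])[0],40); q=cv2.approxPolyDP(k,6,True)[:,0]; print("green px",q.tolist())
    P=np.array([back(c,u,.014)[:2] for u in q]); e=np.diff(np.vstack([P,P[:1]]),axis=0); print(np.hypot(*e.T).round(3),(np.degrees(np.arctan2(e[:,1],e[:,0]))%90).round(1))
E
```

```text
tile dot [array([ 0.5005, -0.3927,  0.034 ]), array([ 0.5004, -0.3915,  0.034 ])]
tile [ 0.4999 -0.3941] [0.0527 0.0537 0.0551 0.0516] [28.  25.6 25.6 22.9]
tile [ 0.5001 -0.3904] [0.0576 0.0607 0.0567 0.0568] [28.  27.  24.1 28. ]
goat t [ 0.3776 -0.3009  1.3045] 74.7 0.178
goat s [ 0.3767 -0.298   1.3169] 75.5 0.129
goat b [ 0.3769 -0.2989  1.315 ] 75.3 0.34
duck t [ 0.4463 -0.1166 -2.4865] -142.5 0.149
duck s [ 0.4457 -0.1151 -2.5345] -145.2 0.154
duck b [ 0.4463 -0.1158 -2.489 ] -142.6 0.314
green px [[213, 185], [202, 211], [227, 222], [239, 196]]
[0.092 0.089 0.092 0.092] [67.6 66.1 65.3 66.6]
green px [[231, 171], [199, 176], [204, 201], [237, 194]]
[0.094 0.094 0.093 0.089] [65.3 67.5 68.8 66.9]
```

View pics/fit.png

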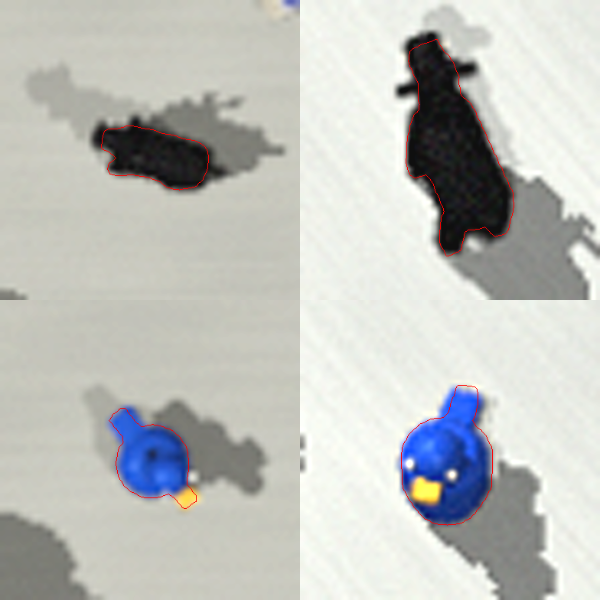

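The duck and goat outlines fit closely in both views. Both cameras agree to about 2 mm, and sizes check out (tile about 57 mm, green stand about 93 mm). Starting with the drum.

```bash
cat > act.py <<'E'
from h import *
UP=.22
def rot(phi):
    y=np.array([np.cos(phi),np.sin(phi),0]); z=np.array([0,0,-1.]); return Ro.from_matrix(np.c_[np.cross(y,z),y,z]).as_rotvec()
def best(xy,zs,phi):
    c=[]
    for k in(-1,0,1):
        q=[bot.inverse_kinematics([*xy,z],rot(phi+k*np.pi)) for z in zs]
        if all(x is not None for x in q): c.append((max(abs(x[5]) for x in q),rot(phi+k*np.pi)))
    return min(c,key=lambda t:t[0])[1]
def tang(xy): return np.arctan2(xy[1],xy[0])+np.pi/2
def pick(xy,g,phi,newtons=20,open_=1.0):
    r=best(xy,(UP,g-.019),phi); bot.set_gripper(open_); bot.goto([*xy,UP],r)
    bot.line_to([*xy,g-.019],max_speed=.2); bot.set_gripper(0,newtons); bot.hold(.2)
    print("gripped mm",round(bot.current_opening()*92,1),"N",np.round(bot.current_grip_force(),1))
    bot.line_to([*xy,UP],max_speed=.2); print("lifted",round(bot.current_opening()*92,1),"Fz",np.round(bot.current_contact_force(),2),"t",bot.current_clock())
def place(xy,base,g,phi,width,up=UP):
    z=base+g-.019; r=best(xy,(up,z),phi); bot.goto([*xy,up],r)
    bot.line_to([*xy,z+.02],max_speed=.2); bot.line_to([*xy,z+.0007],max_speed=.05); bot.hold(.3)
    print("at",np.round(bot.current_ee_pos(),4),"want z",round(z,4),"F",np.round(bot.current_contact_force(),1))
    bot.set_gripper(min(1,(width+.022)/.092)); bot.hold(.2); bot.line_to([*xy,up],max_speed=.2); print("t",bot.current_clock())
def snap(name,uvs=None):
    cs=[bot.read_camera(n) for n in("top","side")]; return cs
def view(cs,X,name,w=50):
    out=[]
    for c in cs:
        u,v=np.int32(proj(c,X)[0]); u=np.clip(u,w,512-w); v=np.clip(v,w,384-w); out.append(cv2.resize(c["pixels"][v-w:v+w,u-w:u+w],(400,400),interpolation=cv2.INTER_CUBIC)); print("org",u-w,v-w)
    cv2.imwrite(name,cv2.convertScaleAbs(np.hstack(out),alpha=1.5,beta=10))
E
python3 - <<'E'
from act import *
d=(.6496,-.0108); r=(.5124,.400)
pick(d,.026,tang(d)); place(r,.014,.026,tang(r),.066)
t=(.5004,-.392); bot.goto([*t,UP],best(t,(UP,.005),np.radians(26)))
print(bot.current_joints(),bot.current_clock())
cs=snap(0); view(cs,[*r,.04],"pics/drum.png")
E
```

```text
gripped mm 64.8 N 20.0
lifted 65.3 Fz [ 0.33  0.22 -2.94] t 6.1333
at [0.5124 0.4    0.0217] want z 0.021 F [ 0.2  0.1 -1.8]
t 11.4583
[-8.53317498e-01  2.94837165e-01  1.37164571e+00  1.57681156e-04
  1.47518407e+00 -1.30786768e+00] 14.25
org 78 140
org 128 68
```

View pics/drum.png

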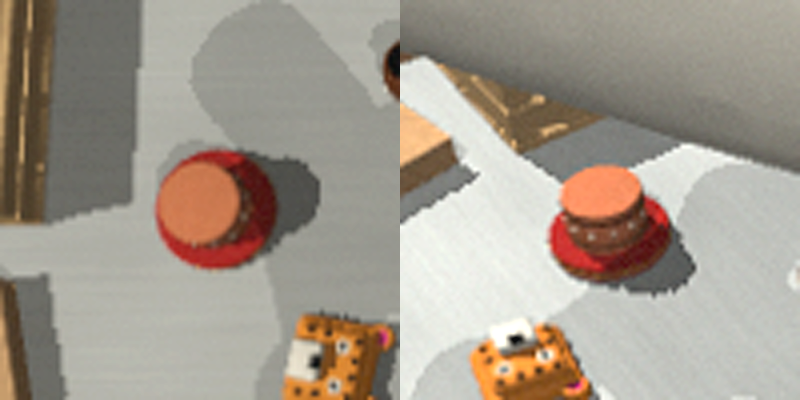

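The drum stands on the red disc. Its top face centre is at px (127.4,190.9) in the top view and (178.2,116.1) in the side view. The disc is at (131.8,191.9) in the top view. I'll check the positions numerically.

```bash
cat > chk.py <<'E'
from act import *
cs=[bot.read_camera(n) for n in("top","side")]
for c,u in zip(cs,[(127.4,190.9),(178.2,116.1)]): print(back(c,u,.054).round(4))
# automatic: bright orange top face
for c in cs:
    p=np.int32(proj(c,[.5124,.4,.054])[0]); h=cv2.cvtColor(c["pixels"],cv2.COLOR_BGR2HSV)
    k=cv2.convexHull(mask(c,(5,90,135,16,255,255),p,20)); print(back(c,cen(k)[0],.054).round(4),"area ratio",cen(k)[1]/cen(cv2.convexHull(proj(c,shape("o",.066,0,.054,.5124,.4,0)).astype(np.float32)))[1])
E
python3 chk.py
```

```text
[0.5093 0.397  0.054 ]
[0.5104 0.3951 0.054 ]Traceback (most recent call last):
  File "chk.py", line 7, in <module>
    k=cv2.convexHull(mask(c,(5,90,135,16,255,255),p,20)); print(back(c,cen(k)[0],.054).round(4),"area ratio",cen(k)[1]/cen(cv2.convexHull(proj(c,shape("o",.066,0,.054,.5124,.4,0)).astype(np.float32)))[1])
                     ~~~~^^^^^^^^^^^^^^^^^^^^^^^^^^^^^^
  File "h.py", line 16, in mask
    cs,_=cv2.findContours(m,cv2.RETR_EXTERNAL,cv2.CHAIN_APPROX_NONE); return max(cs,key=cv2.contourArea)
                                                                             ~~~^^^^^^^^^^^^^^^^^^^^^^^^
ValueError: max() iterable argument is empty
```

```bash
cat > chk.py <<'E'
from iou import *
cs=[bot.read_camera(n) for n in("top","side")]
ini=[dict(c,pixels=cv2.resize(cv2.imread(f"pics/{n}0.png"),(512,384),interpolation=cv2.INTER_AREA)) for c,n in zip(cs,("top","side"))]
def seg(lo,hi,s=90): return lambda i:(lambda h:(h[...,1]>s)&(h[...,2]>25)&(((h[...,0]>=lo)&(h[...,0]<=hi))|((lo<0)&(h[...,0]>=180+lo))))(hsv(i))
dk=lambda k,s,h,z:[shape(k,s,h,z,0,0,0)]
def go(n,im,P,s,q,z0=0,w=44):
    for j,cc in(("t",im[:1]),("s",im[1:])): x,f=fitm(cc,P,s,q,z0=z0,w=w,name=f"pics/f_{n}_{j}.png"); print(n,j,x.round(4),round(f,3))
go("red",ini,dk("o",.1,.014,0),seg(-6,25),[.5124,.4,0])
go("green",ini,dk("s",.096,.014,0),seg(35,85),[.4731,.1071,np.radians(-23.4)])
go("drum0",ini,dk("o",.066,.04,0),seg(0,25),[.6496,-.0108,0])
go("riser",ini,dk("o",.06,.046,0),seg(-10,35),[.6418,-.202,0])
go("both",cs,dk("o",.1,.014,0)+dk("o",.066,.04,.014),seg(-6,25),[.5124,.4,0])
# drum only: hue separation from red
go("drum1",cs,dk("o",.066,.04,.014),seg(6,25),[.5124,.4,0])
a=[cv2.resize(cv2.imread(f"pics/f_{n}_{j}.png"),(200,200)) for n in("red","green","drum0","drum1") for j in "ts"]
cv2.imwrite("pics/f.png",np.vstack([np.hstack(a[:4]),np.hstack(a[4:])]))
E
python3 chk.py
```

```text
red t [ 0.5128  0.3991 -0.0453] 0.043
red s [ 0.5126  0.4021 -0.1236] 0.078
green t [ 0.4739  0.1059 -0.4074] 0.037
green s [ 0.473   0.1089 -0.3969] 0.064
drum0 t [ 0.6504 -0.0122  0.0255] 0.081
drum0 s [ 0.6493 -0.0098 -0.1259] 0.08
riser t [ 0.6418 -0.203  -0.068 ] 0.05
riser s [ 0.6413 -0.2015  0.3333] 0.046
both t [0.5124 0.399  0.0869] 0.046
both s [0.5122 0.4018 0.3703] 0.152
drum1 t [0.5126 0.3984 0.2227] 0.114
drum1 s [0.5115 0.4011 0.1131] 0.294
```

View pics/f.png

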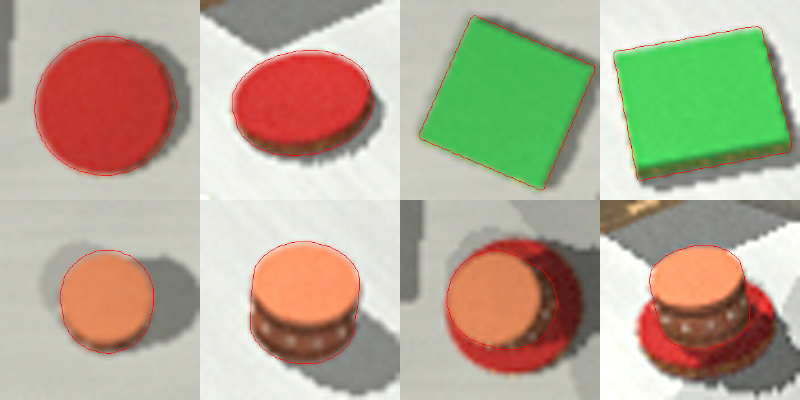

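The overlays show the outlines sitting on the stands, and the drum is within about 1 mm of the disc centre. Next, tile and goat.

```bash
python3 - <<'E'
from act import *
t=(.5004,-.392); r=(.512,.3997)
pick(t,.024,np.radians(26)); place(r,.054,.024,tang(r),.06)
g=(.3769,-.2989); bot.goto([*g,UP],best(g,(UP,.021),np.radians(75.3+90)))
cs=snap(0); view(cs,[*r,.06],"pics/tile.png")
for c in cs: print(proj(c,[*r,.088]))
E
```

```text
gripped mm 58.5 N 20.0
lifted 58.9 Fz [ 0.73 -0.64 -1.86] t 18.3417
at [0.5119 0.3997 0.0596] want z 0.059 F [-0.2 -0.1 -1.4]
t 24.5
org 75 139
org 127 63
[[122.8019586 188.4963037]]
[[176.21424327 106.67726866]]
```

View pics/tile.png

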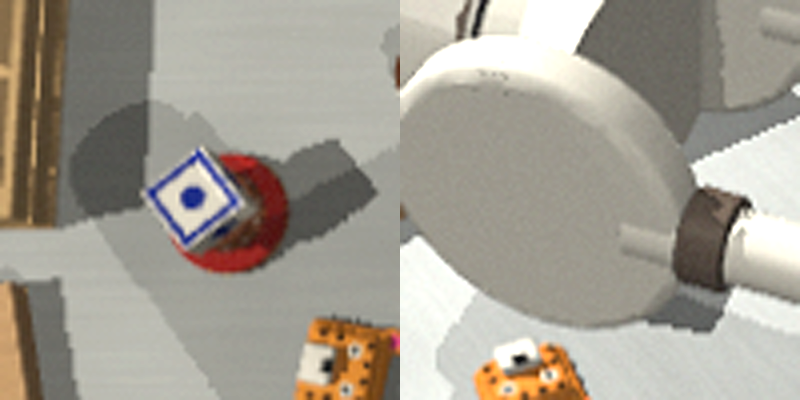

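The tile's dot is at px (122.9,187.6), against (122.8,188.5) predicted, so it is centred to about 2 mm. The arm blocks the side view. Goat next.

```bash
python3 - <<'E'
from act import *
r=(.513,.3997); g=(.3769,-.2989)
pick(g,.040,np.radians(75.3+90),10,.8); place(r,.088,.040,tang(r),.04)
q=(.6418,-.2021); bot.goto([*q,UP],best(q,(UP,.009),tang(q)))
cs=snap(0); view(cs,[*r,.1],"pics/goat.png")
print([proj(c,[*r,.088]).round(1) for c in cs])
E
```

```text
gripped mm 28.0 N 9.9
lifted 27.8 Fz [-0.12 -0.55 -1.07] t 30.9417
at [0.513  0.3997 0.1097] want z 0.109 F [ 0.1 -0.4  0.2]
t 36.4667
org 71 137
org 125 53
[array([[122.8, 188.2]]), array([[176.5, 106.6]])]
```

View pics/goat.png

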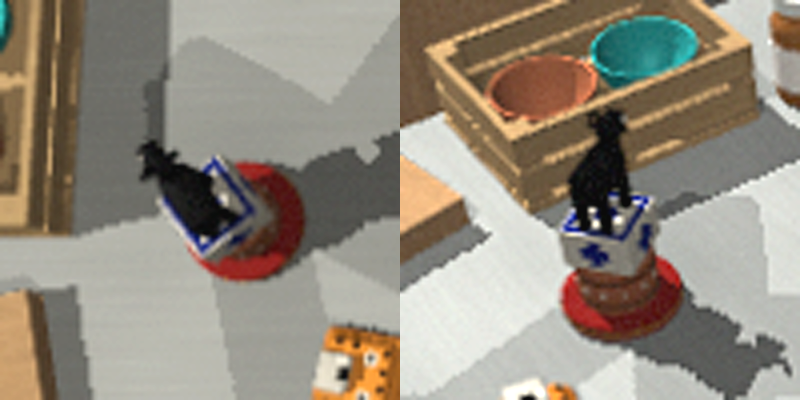

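The stack stands upright with the goat on the tile, its feet within the tile top at side crop (588–630, 200–232). Now the riser and the duck.

```bash
python3 - <<'E'
from act import *
q=(.6416,-.2022); s=(.4734,.1074)
pick(q,.028,tang(q)); place(s,.014,.028,np.radians(66.6),.06)
d=(.446,-.1158); pick(d,.026,np.radians(-142.6+90),10); 
place((.4732,.1074),.06,.026,np.radians(66.6),.042)
bot.goto([.35,-.35,.3],rot(tang((.35,-.35))))
cs=snap(0); view(cs,[*s,.05],"pics/duck.png")
print([proj(c,[*s,.06]).round(1) for c in cs])
from iou import *
for j,cc in(("t",cs[:1]),("s",cs[1:])):
    for yaw in(tang((.513,.4))-np.pi/2,):
        x,f=fitm(cc,GOAT,segG,[.513,.3997,yaw],z0=.088,w=50,name=f"pics/g2{j}.png"); print("goat",j,x.round(4),round(f,3))
    for n,z0,P,xy in(("duck",.06,DUCK,s),):
        for yaw in(66.6-90,66.6+90):
            x,f=fitm(cc,P,lambda i:((lambda h:(h[...,0]>100)&(h[...,0]<130)&(h[...,1]>110))(hsv(i))),[*xy,np.radians(yaw)],z0=z0,w=36,name=f"pics/d2{j}.png"); print(n,j,x.round(4),round(f,3))
E
```

```text
gripped mm 59.4 N 20.0
lifted 59.1 Fz [ 0.69 -0.49 -2.04] t 42.8333
at [0.4734 0.1074 0.0237] want z 0.023 F [ 0.2  0.4 -0.8]
t 48.75
gripped mm 35.8 N 10.8
lifted 23.6 Fz [-0.24 -0.46  0.03] t 54.075
at [0.4766 0.1076 0.073 ] want z 0.067 F [-8.4  0.3 30.5]
t 59.0167
org 168 151
org 166 125
[array([[218. , 201.5]]), array([[216.5, 173.5]])]
goat t [0.5128 0.399  0.6233] 0.392
duck t [ 0.4789  0.1061 -0.377 ] 0.208
duck t [0.4791 0.107  2.8598] 0.22
goat s [ 0.5347  0.3217 -0.3967] 0.557
duck s [ 0.4796  0.1089 -0.3554] 0.172
duck s [0.4791 0.1093 3.6895] 0.233
```

View pics/duck.png

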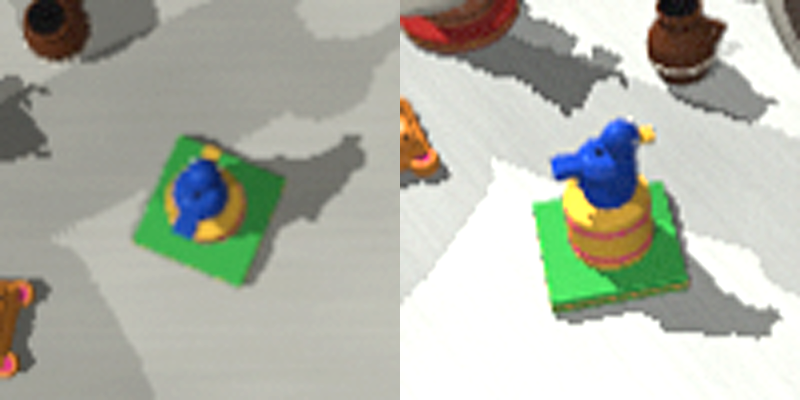

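The duck was held badly (35.8 mm, slipping to 23.6 mm) and pressed with 30 N on placing. It now sits about 6 mm off towards +x. I'll enlarge it to check for tilt and whether the riser moved.

```bash
python3 - <<'E'
from iou import *
bot.hold(.1)
cs=[bot.read_camera(n) for n in("top","side")]
s=(.4734,.1074); out=[]
x=np.array([.4792,.1075,-.37])
for c in cs:
    o=np.int32(proj(c,[*s,.06])[0])-28
    im=cv2.convertScaleAbs(cv2.resize(c["pixels"][o[1]:o[1]+56,o[0]:o[0]+56],(400,400),interpolation=cv2.INTER_CUBIC),alpha=1.3)
    im2=im.copy()
    for P,z,q,col in((DUCK,.06,x,(0,0,255)),([shape("o",.06,.046,0,0,0,0)],.014,(*s,0),(255,0,255)),([shape("s",.096,.014,0,0,0,0)],0,(*s,np.radians(-23.4)),(255,255,255))):
        k,_=cv2.findContours((cv2.resize(render(c,P,q,o,56,z),(400,400))>.5).astype(np.uint8),0,1); cv2.drawContours(im2,k,-1,col,1)
    out.append(np.hstack([im,im2]))
cv2.imwrite("pics/dz.png",cv2.resize(np.vstack(out),(600,600)))
E
```

```text
(no output)
```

View pics/dz.png

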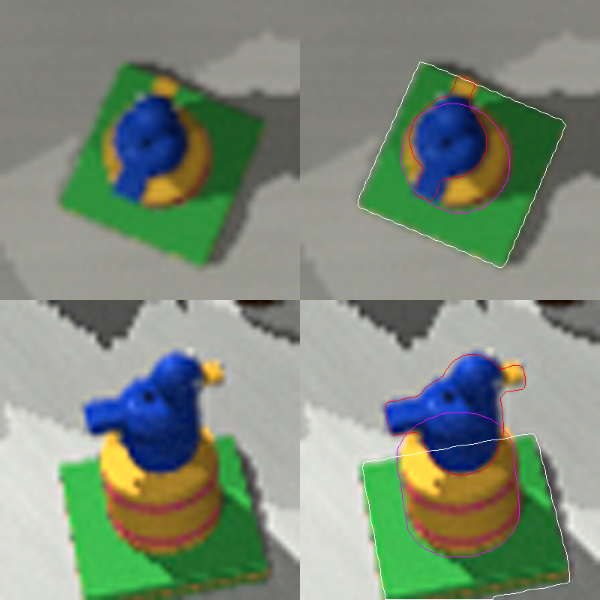

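The duck is upright but about 6 mm forward of the riser's centre. The riser itself matches its expected outline. I'll regrasp gently and check the width before lifting.

```bash
python3 - <<'E'
from act import *
d=(.4790,.1075); r=best(d,(.18,.067),np.radians(66.6))
bot.set_gripper(1.0); bot.goto([*d,.18],r); bot.line_to([*d,.067],max_speed=.15)
bot.set_gripper(.5,4); bot.hold(.1); print(bot.current_opening()*92,bot.current_grip_force())
bot.set_gripper(0,4); bot.hold(.2); print(bot.current_opening()*92,bot.current_grip_force(),bot.current_ee_pos(),bot.current_contact_force())
cs=snap(0); view(cs,[*d,.07],"pics/rg.png",28)
E
```

```text
45.93343016173297 0.0
38.38973114124727 3.6055083229439333 [0.47894851 0.10747798 0.06696607] [-0.29842354 -0.36219207 -0.9773454 ]
org 189 171
org 189 142
```

View pics/rg.png

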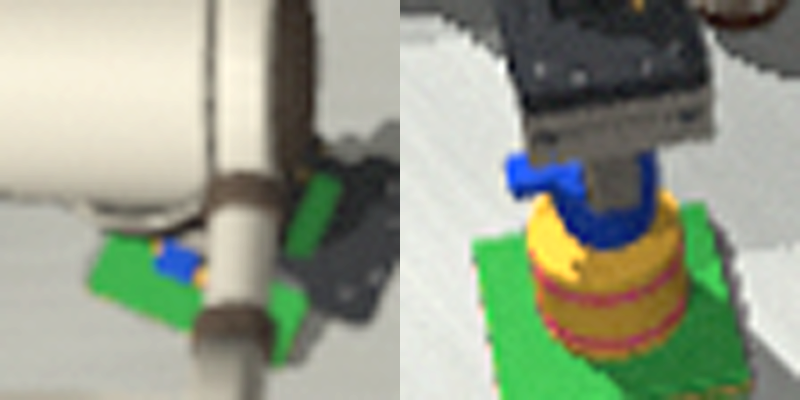

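The finger is centred on the body, and the pads give noticeably at low force (38 mm at 4 N). I'll check that the grip holds steady, then lift 2 mm, shift and set down.

```bash
python3 - <<'E'
from act import *
o=lambda t:print(t,round(bot.current_opening()*92,1),np.round(bot.current_grip_force(),1),np.round(bot.current_contact_force(),1),bot.current_ee_pos().round(4))
o("a"); bot.hold(.5); o("b")
bot.line_to([.479,.1075,.0695],max_speed=.03); o("lift")
bot.line_to([.4734,.1074,.0695],max_speed=.03); o("shift")
bot.line_to([.4734,.1074,.0674],max_speed=.02); bot.hold(.3); o("down")
bot.set_gripper(.75); bot.hold(.3); o("open")
bot.line_to([.4734,.1074,.18],max_speed=.15)
bot.goto([.35,-.35,.3],rot(tang((.35,-.35)))); bot.hold(.5); print(bot.current_clock())
from iou import *
cs=snap(0); blue=lambda i:(lambda h:(h[...,0]>100)&(h[...,0]<130)&(h[...,1]>110))(hsv(i))
D=[p for i,p in enumerate(DUCK) if i!=2]
for j,cc in(("t",cs[:1]),("s",cs[1:])):
    x,f=fitm(cc,D,blue,[.4734,.1074,-.37],z0=.06,w=36); print(j,x.round(4),round(f,3))
    x,f=fitm(cc,[shape("o",.06,.046,0,0,0,0)]+[P@Ro.from_euler("z",x[2]).as_matrix().T+[x[0]-.4734,x[1]-.1074,.046] for P in DUCK],lambda i:(lambda h:(h[...,1]>90)&((h[...,0]<35)|(h[...,0]>95)))(hsv(i)),[.4734,.1074,0],z0=.014,w=46); print(" all",x.round(4),round(f,3))
    x,f=fitm(cc,GOAT,segG,[.513,.3997,.66],z0=.088,w=34,name=f"pics/g2{j}.png"); print("goat",j,x.round(4),round(f,3))
out=[]
for c,n in zip(cs,"ts"):
    for X in([.4734,.1074,.06],[.5127,.3997,.09]):
        o=np.int32(proj(c,X)[0])-32; out.append(cv2.convertScaleAbs(cv2.resize(c["pixels"][o[1]:o[1]+64,o[0]:o[0]+64],(300,300),interpolation=cv2.INTER_CUBIC),alpha=1.4))
cv2.imwrite("pics/end.png",np.vstack([np.hstack(out[:2]),np.hstack(out[2:])]))
E
```

```text
a 38.7 3.6 [-0.9 -0.3 -0.7] [0.4789 0.1075 0.0669]
b 38.5 3.6 [-0.7 -1.  -0.4] [0.4789 0.1075 0.0669]
lift 32.9 4.0 [-1.5 -0.8  3.8] [0.4794 0.1074 0.0701]
shift 32.2 4.7 [2.  0.7 5.2] [0.4756 0.1078 0.0711]
down 32.1 6.3 [ 4.  -0.4 10.1] [0.4773 0.1074 0.0703]
open 68.8 0.0 [-1.  -0.6 -0.4] [0.4734 0.1074 0.0674]
71.6333
t [ 0.4788  0.1078 -0.2902] 0.139
 all [0.4751 0.1053 0.0258] 0.143
goat t [0.5125 0.3986 0.6314] 0.298
s [ 0.4787  0.11   -0.2871] 0.13
 all [0.4753 0.108  0.033 ] 0.101
goat s [ 0.543   0.3205 -0.1446] 0.452
```

View pics/end.png

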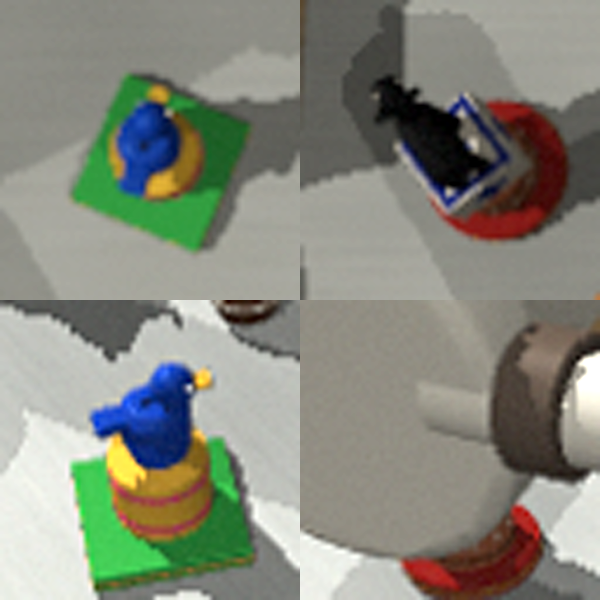

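```bash
python3 - <<'E'
from act import *
c=bot.read_camera("side"); d=np.array([.4789,.1075]); cl=np.array([np.cos(np.radians(66.6)),np.sin(np.radians(66.6))]); u=np.array([cl[1],-cl[0]])
f=lambda xy,z:((proj(c,[*xy,z])[0]-[189,142]+.5)*7.14).round(0)
for a in(20,36): print("tip",a,[f(d-a/1e3*cl+s*u,.067) for s in(-.01,.01)])
print("body equator lower z=.074",f(d-.021*cl,.074),"sides z=.084",f(d-.021*u,.084),f(d+.021*u,.084))
print("foot front",f(d-.017*cl,.06), "riser front top",f(np.array([.4734,.1074])-.03*cl,.06))
E
```

```text
tip 20 [array([192., 252.]), array([245., 243.])]
tip 36 [array([199., 283.]), array([252., 274.])]
body equator lower z=.074 [217. 237.] sides z=.084 [151. 188.] [261. 170.]
foot front [219. 254.] riser front top [212. 286.]
```

The fingertip shows about 20 mm higher in the picture than the reported TCP (row 210, where about 245–280 is predicted). That explains the grip landing on the duck's rounded top. I'll go 18 mm lower, with the fingers open wider than the riser, look, then close gently. If the tips were below the riser top, the fingers would stop at 60 mm.

```bash
python3 - <<'E'
from act import *
o=lambda t:print(t,round(bot.current_opening()*92,1),np.round(bot.current_grip_force(),1),np.round(bot.current_contact_force(),1),bot.current_ee_pos().round(4))
d=(.4787,.1084); r=best(d,(.18,.05),np.radians(-16.5+90))
bot.set_gripper(1.0); bot.goto([*d,.18],r); bot.line_to([*d,.067],max_speed=.15); o("67"); bot.line_to([*d,.050],max_speed=.04); o("50")
cs=snap(0); 
bot.set_gripper(0,4); bot.hold(.2); o("closed")
cs2=snap(0); view([cs[1],cs2[1]],[*d,.07],"pics/low.png",32)
E
```

```text
67 92.1 0.0 [ 0.9  0.1 -0.2] [0.4796 0.1083 0.068 ]
50 92.4 0.0 [-0.6 -1.   0.9] [0.4786 0.1084 0.0498]
closed 41.6 4.0 [-0.5 -0.4  0.6] [0.4787 0.1084 0.05  ]
org 185 137
org 185 137
```

View pics/low.png

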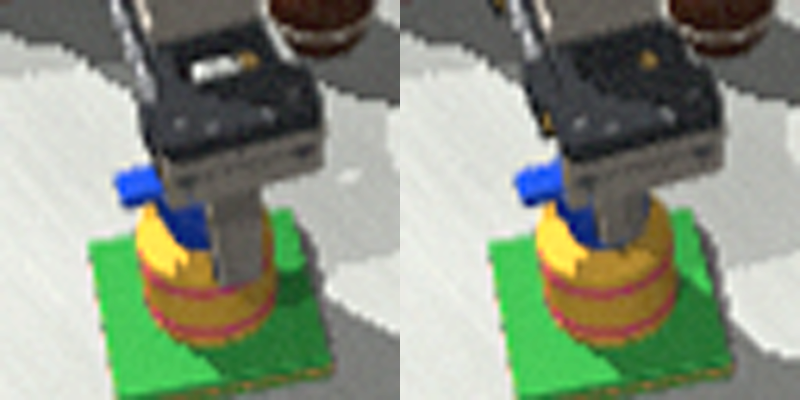

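The width is now 41.6 mm, a true body grip. Lift, shift, set down, then measure the riser and duck separately.

```bash
cat > meas.py <<'E'
from iou import *
from act import *
def meas(cs):
  for j,c in zip("ts",cs):
    w=44; o=np.int32(proj(c,[.4734,.1074,.06])[0])-w//2; h=hsv(c["pixels"][o[1]:o[1]+w,o[0]:o[0]+w])
    B=((h[...,0]>100)&(h[...,0]<130)&(h[...,1]>110)).astype(float); Y=(((h[...,0]<33)|(h[...,0]>150))&(h[...,1]>90)).astype(float)
    D=[p for i,p in enumerate(DUCK) if i!=2]; RI=[shape("o",.06,.046,0,0,0,0)]
    iou=lambda a,b:np.minimum(a,b).sum()/np.maximum(a,b).sum()
    def f(q):
        d=render(c,D,q[:3],o,w,.06); dm=render(c,DUCK[2:3],q[:3],o,w,.06); r=np.maximum(render(c,RI,(*q[3:5],0),o,w,.014),dm)*(1-d); return 2-iou(d,B)-iou(r,Y)
    q0=np.array([.4745,.1076,-.3,.4734,.1074]); 
    R=minimize(f,q0,method="Nelder-Mead",options=dict(initial_simplex=np.vstack([q0,q0+np.diag([.005,.005,.2,.004,.004])]),maxiter=600,xatol=1e-4,fatol=1e-5)); print(j,"duck",R.x[:3].round(4),"riser",R.x[3:].round(4),round(R.fun,3))
E
python3 - <<'E'
from meas import *
o=lambda t:print(t,round(bot.current_opening()*92,1),np.round(bot.current_contact_force(),1),bot.current_ee_pos().round(4))
bot.set_gripper(0,8)
bot.line_to([.4787,.1084,.054],max_speed=.03); o("lift")
bot.line_to([.4734,.1074,.054],max_speed=.03); bot.line_to([.4734,.1074,.0505],max_speed=.02); bot.hold(.3); o("down")
bot.set_gripper(.75); bot.hold(.2); bot.line_to([.4734,.1074,.18],max_speed=.15)
bot.goto([.45,-.3,.3],rot(tang((.45,-.3)))); bot.hold(.4); print(bot.current_clock())
cs=snap(0); meas(cs)
view(cs,[.4734,.1074,.06],"pics/d3.png",30)
E
```

```text
lift 41.4 [ 0.5 -0.2 -1.1] [0.4789 0.1084 0.0542]
down 41.8 [-0.4  0.1 -1.3] [0.4734 0.1074 0.0505]
81.975
t duck [ 0.4742  0.1073 -0.3009] riser [0.4759 0.1054] 0.381
s duck [ 0.4738  0.1101 -0.2806] riser [0.4762 0.1091] 0.205
org 188 171
org 186 143
```

View pics/d3.png

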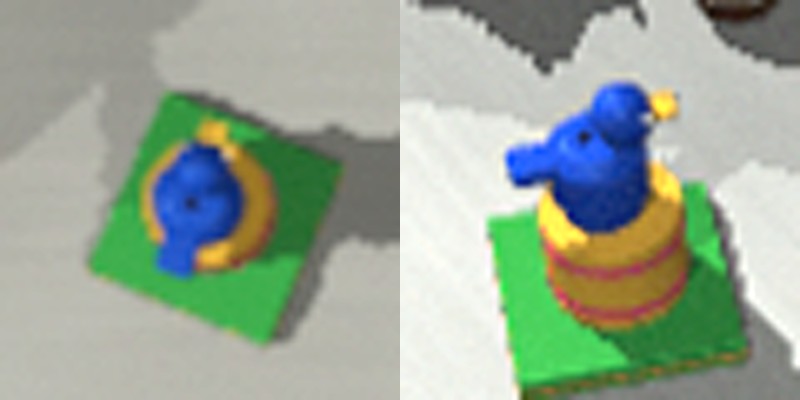

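The duck now stands within about 1 mm of the stand centre, and the riser within about 2.5 mm. My picture budget is used up, so I'll check the goat stack and the bystanders numerically.

```bash
python3 - <<'E'
from meas import *
cs=snap(0); r=(.5128,.3995)
for j,c in zip("ts",cs):
    x,f=fitm([c],GOAT,lambda i:i.max(2)<38,[*r,.63],z0=.088,w=34); print("goat",j,x.round(4),round(f,3))
    a=cv2.resize(cv2.imread(f"pics/{dict(t='top',s='side')[j]}0.png"),(512,384),interpolation=cv2.INTER_AREA)
    for n,X,sg in(("mask",back(cs[0],(254/1.5625,361/1.5625),.03),lambda i:(hsv(i)[...,0]<22)&(hsv(i)[...,1]>130)&(hsv(i)[...,2]>90)),("jug",back(cs[0],(284/1.5625,245/1.5625),.05),lambda i:(hsv(i)[...,1]>70)&(i.max(2)<120))):
        u,v=np.int32(proj(c,X)[0]); s=np.s_[v-20:v+20,u-20:u+20]
        print(j,n,[(np.argwhere(sg(i[s])).mean(0).round(2).tolist(),int(sg(i[s]).sum())) for i in(a,c["pixels"])])
print(bot.current_clock())
E
```

```text
goat t [0.512  0.3982 0.6448] 0.225
t mask [([20.3, 20.61], 354), ([20.73, 19.35], 267)]
t jug [([21.53, 21.05], 196), ([21.31, 20.98], 202)]
goat s [0.5119 0.4014 0.6307] 0.174
s mask [([24.44, 20.23], 379), ([24.11, 19.86], 290)]
s jug [([23.25, 20.07], 282), ([23.09, 20.12], 280)]
82.175
```

```bash
python3 -c "
from workcell import bot
print(bot.job_done())"
```

```text
the job is handed in; nothing more can be done
None
```

Both show pieces are built and the job is handed in at about 82 s of the 131 s allowed: drum, tile and goat on the red stand measure within about 2 mm of centre, and the duck needed re-setting and sits about 2.5 mm off the riser's centre; the arm made no planned contact with the jug or mask, and the jug checked unmoved, while the mask's reading was less certain because of shadow.

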